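# Zero the sprung probe, then hold it on the red-ringed spot

## Task

Take the orange sprung probe out of its stand, zero it by pressing its tip straight down, probe upright, on the brass disc of the setting master for about a second, then put the tip inside the red ring on the sloping port face of its housing, with the probe square to that face and its tip gently pressed in about halfway. Finish while holding it there: keep the probe gripped and the tip pressed on the spot, do not put it down or let go. Press gently throughout, do not touch the yellow-ringed housing, and leave the other things on the bench where they are.

Things in the scene. Friction and masses are not known exactly. Their poses are not given: they have to be found in the camera images.
- probe: Sprung probe, 0.15 kg, tip-down in the white stand. Orange grip 24 x 24 mm, z 0 to 56 mm, flats facing the body's x and y; black cap dia 20 mm up to z 62 mm. Below: steel barrel dia 18 mm, z 0 to -24 mm, then the sprung tip. Origin: on the axis at the shoulder between grip and barrel; +z from tip to cap. Grip it 28 mm above the origin, across two parallel flats.
- probe_tip (a point): Contact point of the probe's sprung tip: the end of a brass ball dia 8 mm on a dark pin dia 7 mm, 44 mm below the probe's origin on its axis when out (34 mm when fully in). Axes as the probe's, +z from tip to cap.
- plunger (a joint): How far the probe's sprung tip is pressed in, m: 0 fully out, 0.010 fully in, spring about 1 N to start and 8 N fully in (0.7 N per mm). 0.005 is halfway, 4.5 N.
- stand: White plastic block 70 x 70 x 52 mm fixed to the table, with a vertical through hole dia 22 mm in the middle of its top. The probe's shoulder rests on the top, barrel and tip hang free in the hole. Origin: centre of the underside, z up.
- master_top (a point): Centre of the top face of the setting master: a flat brass disc dia 48 mm, 12 mm thick, on a grey block 70 x 70 x 18 mm fixed to the table; its horizontal face is 30 mm above the table. z up.
- master: The setting master (brass disc on grey block) itself. Origin: centre of the underside, z up.
- spot_red: The marked spot: white dot dia 14 mm in a red ring dia 32 mm, painted flush in the middle of a housing's round metal port face (dia 62 mm). Origin: centre of the dot, on the face. +z is the face's outward normal, 0.45 rad (26 deg) from vertical, leaning towards the housing's own -x.
- housing_red: The teal cast housing whose bright metal port face bears the red ring, in a white nest plate 110 x 90 x 15 mm, fixed to the table; highest edge 96 mm. Origin: centre of the underside, z up; its spot lies 12 mm to its own -x and 82 mm up; the port face leans to its -x (roughly towards the robot).
- housing_yellow: An identical housing with a yellow ring in place of the red one: not to be touched. Same origin and axes.
- screwdriver: Bystander: loose red-handled screwdriver lying on a pink cloth to the robot's right. Origin: centre of its underside.
- wrench: Bystander: loose steel wrench lying on a grey cloth to the robot's left. Origin: centre of its underside.
- bush: Bystander: loose upright brass bush, dia 32 mm, 28 mm high, between the housings and the stand. Origin: centre of its underside.
- oil_jar: Bystander: loose green jar with black cap, dia 44 mm, 75 mm high, between the two housings. Origin: centre of its underside.
- plug_weight: Bystander: loose dark steel plug gauge, dia 40 mm, 40 mm high, at the left. Origin: centre of its underside.
Mind the look-alikes: they are no part of the job. What is shaped like the stand but brown or green is not meant. There is more than one size of the probe; the one meant has the size given above.

How it is judged:
By the outcome, as a careful person would: the job done as asked, in the order asked, and still so for the second after the job is handed in, while the arm keeps its last pose, push and grip.
It also fails if it takes over 58 s, if anything falls off the work surface, if the arm or the gripper's body presses on something with over 40 N, if the wrist force passes 120 N, or if a joint passes its speed limit or range.

## Robot

A 6-joint arm with a two-finger parallel gripper is mounted at the origin on the work surface. World frame = base frame: x ahead of the robot, y to its left, z up, the work surface at z = 0. Lengths are in mm, angles in rad, forces in N, time in s.
With the tool pointing down it reaches from about 300 to 750 mm from the base axis. Payload 8.5 kg.
Tool frame: the origin (TCP) lies between the finger pads; the fingertips stand 17 mm ahead of it and the grasp point (between the pads) lies 2 mm behind it; z points along the fingers, y is the line along which they close (so a half turn about z gives the same grasp; the last joint's range is limited). The gripper opens to 88 mm and grips with 3 to 60 N. Pads are 18 mm wide; open, the fingers measure 123 mm over their backs; the gripper's body (75 mm by 187 mm) begins 45 mm behind the grasp point.
Start: joints at [1.092, 0.381, 1.297, -0, 1.464, -0.215], TCP at [143.405, 530.957, 255.748] pointing down, gripper open.
Joint ranges: [-3.11, 3.11], [-0.89, 2.33], [0.22, 2.48], [-1.42, 4.56], [0.17, 2.85], [-2.88, 2.88]. Speed limits (rad/s): [2.39, 2.39, 3.14, 3.14, 3.14, 3.14].

## Interface

Orientations are given as a unit quaternion [x, y, z, w].
In Python, from rig import readout, viewer, order gives the robot as it stands. The module is installed in compiled form; this text tells all that it offers.
- The arm moves only by the shell command python3 -m pendant 'ROWS' [OPENING]. ROWS is JSON, a list of rows, each an object of numbers: "tx", "ty", "tz": the shift along the tool's x, y, z in mm; "wx", "wy", "wz": the turn, a rotation vector about the tool's x, y, z in rad. In form: [{"tx": .., "ty": .., "tz": .., "wx": .., "wy": .., "wz": ..}, ...]. A call has 1 to 10 rows; each row shifts and turns the commanded pose from where the row before left it, along the tool's axes as they then stand; what a row does not reach is not made up. A row lasts 1/8 s, in which the tool goes at most 62.5 mm and 10.7 degrees, less where a joint would pass 70% of its speed; a pose out of reach is approached as far as the arm can. A call is refused whole if a number of a shift passes 62.5 or a number of a turn 0.188, either way. A call with a gripper value outside its range is refused whole. OPENING is the opening, from -1 (shut) to 1 (fully open), set as the call begins (- or left out, the last holds). The fingers move at their own pace and stop on an object; the grip force is fixed at half the most. Time passes only in rows, so rows that do not move let the fingers close. It gives the time, the measured TCP pose, the force, the opening and the grip force at its end, in the units of the state.
- readout.get_state(): the state, without advancing time (a new reading comes with each control period).
- viewer.grab_frame(name): name is "scene" or "top" or "wrist"; returns a dict with "color" (384x512x3 uint8, red, green, blue), "depth" (384x512 float32, mm along the optical axis (not along the pixel's ray), 0 where there is no reading), "mtx" (3x3 intrinsics, pixels), "dist" ([k1, k2, p1, p2, k3] as OpenCV has them; the pictures are not rectified), "rvec" (rotation vector, rad) and "tvec" (3), from world to camera coordinates, as OpenCV has them; the wrist camera has in their place "mount" (4x4, takes a point from camera to tool coordinates, whose origin is the TCP and whose axes are the flange's). Camera axes: x right, y down, z forward; pixel columns grow to the right and rows downward; lengths in mm; the calibration is good to about 2 mm. A picture is of the moment at which its call begins: read the wrist's pose just before it.
- order.job_done(): hands the job in; it is judged then, once.
The state is a dict: "time_s": time; "qpos": joint angles; "joint_velocities": joint speeds; "joint_efforts": joint torques, N m; "tool_pos": TCP position; "orientation": TCP orientation; "contact_force": force on the tool from outside, world axes, zero at the start; "wrist_torque": the same for the moment, N m; "opening": finger opening in mm; "finger_force": force on a finger pad.
Only numpy, scipy, OpenCV 4.12 (cv2) and the standard library are available. Lean on these libraries where they do the work, as an engineer would, in place of code of your own. Each camera call takes 0.05 s, during which the arm holds its last target. There are 200 camera calls.

## Working session

There is one attempt and no reset: what is moved stays moved. The work goes in short steps, Python scripts to look and compute and a shell command to move; the robot and the scene stay as the last step left them, time stands still between calls to the robot, and variables do not carry over. Pictures are saved under pics/ and viewed, at most 10 in all, crops included, and the job is handed in when it is done.

```bash
mkdir -p pics
cat > h.py <<'E'
import numpy as np, cv2
from rig import readout, viewer, order
from scipy.spatial.transform import Rotation as R
def cloud(f, T=None):
    """world points HxWx3 from depth"""
    h,w=f['depth'].shape
    u,v=np.meshgrid(np.arange(w),np.arange(h))
    p=cv2.undistortPoints(np.stack([u,v],-1).reshape(-1,1,2).astype(np.float64),f['mtx'],f['dist']).reshape(h,w,2)
    P=np.dstack([p,np.ones((h,w))])*f['depth'][...,None]
    if T is None:
        Rm=cv2.Rodrigues(np.array(f['rvec'],float))[0]; t=np.array(f['tvec'],float).ravel()
        return (P-t)@Rm
    return P@T[:3,:3].T+T[:3,3]
def wristT(s,f):
    T=np.eye(4);T[:3,:3]=R.from_quat(s['orientation']).as_matrix();T[:3,3]=s['tool_pos']
    return T@np.array(f['mount'])
def grab(n):
    s=readout.get_state(); f=viewer.grab_frame(n)
    return s,f,cloud(f,wristT(s,f) if n=='wrist' else None)
E
python3 - <<'E'
from h import *
ims=[]
for n in('scene','top'):
    s,f,P=grab(n); np.savez(f'/tmp/{n}.npz',P=P,c=f['color'],d=f['depth'])
    cv2.imwrite(f'pics/{n}1.png',cv2.resize(f['color'][:,:,::-1],(800,600)))
print(s)
E
```

```text
{'time_s': 0.05, 'qpos': array([ 1.09169307e+00,  3.81176270e-01,  1.29821713e+00, -1.90726379e-05,
        1.46360469e+00, -2.15259169e-01]), 'joint_velocities': array([-0.00047398, -0.00087002, -0.00032968,  0.00246569, -0.0006591 ,
        0.00089696]), 'joint_efforts': array([ 2.07176723e-03, -4.39113951e+01, -2.25208157e+01,  7.14813103e-02,
        3.40573874e-02, -4.00896715e-05]), 'tool_pos': array([143.30479512, 530.74665834, 255.16306473]), 'orientation': array([ 1.31538678e-01,  9.91310790e-01, -6.64014750e-04, -2.30182937e-04]), 'contact_force': array([ 0.62745714, -0.10732068, -1.18775722]), 'wrist_torque': array([-0.04138874, -0.05833127,  0.03001946]), 'finger_force': 0.0, 'opening': 88.26759230565982}
```

View pics/scene1.png

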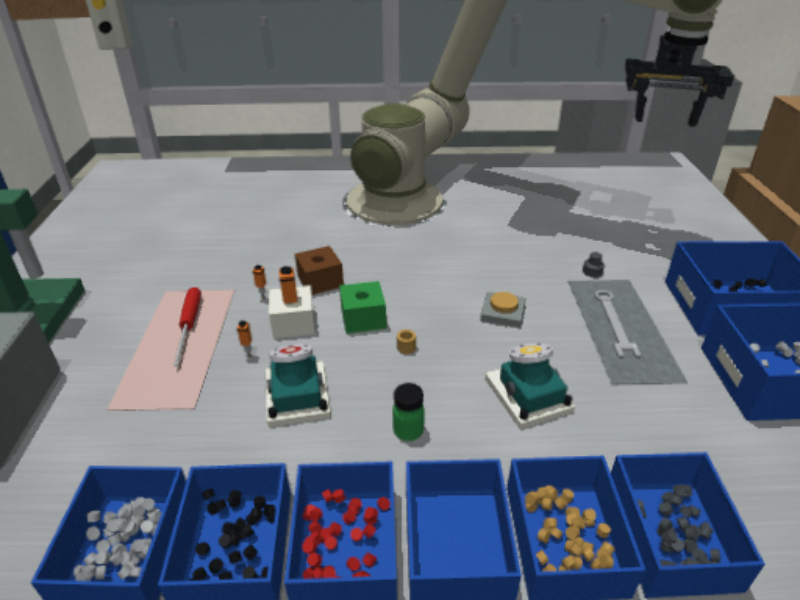

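View pics/top1.png

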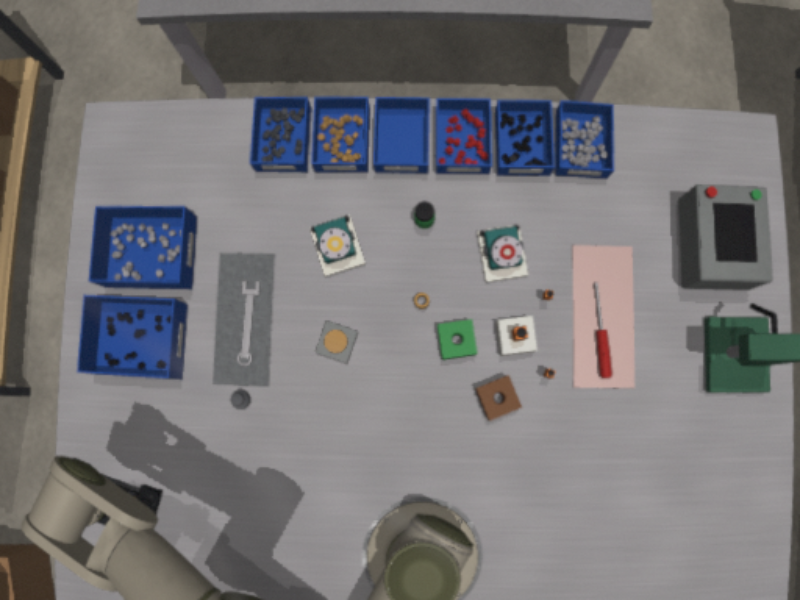

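The target probe stands in the white stand: scene (289,285), top (518,333). Look-alikes are the small probes at scene (260,278) and (245,336), and the green (363,306) and brown (319,268) blocks. The red-ringed housing is at scene (293,352), top (507,252); the yellow one is at scene (530,352); the master is at scene (504,302), top (336,341). By the description I choose the big probe in the white stand.

Run:
```python
from h import *
S=512/800
def boxed(n,x0,x1,y0,y1):
    z=np.load(f'/tmp/{n}.npz'); a=(slice(int(y0*S),int(y1*S)),slice(int(x0*S),int(x1*S)))
    return z['P'][a].reshape(-1,3),cv2.cvtColor(z['c'][a],cv2.COLOR_RGB2HSV).reshape(-1,3),z['c'][a].reshape(-1,3).astype(int)
def rep(t,P,m):
    Q=P[m]; Q=Q[np.isfinite(Q).all(1)]
    print(t,len(Q),'med',np.median(Q,0).round(1),'lo',np.percentile(Q,3,0).round(1),'hi',np.percentile(Q,97,0).round(1))
for n,b in dict(scene=dict(pr=(265,315,260,340),ho=(260,335,335,425),ma=(475,530,285,330)),top=dict(pr=(492,542,310,360),ho=(470,535,215,290),ma=(310,362,315,368))).items():
    P,H,c=boxed(n,*b['pr'])
    rep(n+' stand top',P,(P[:,2]>46)&(P[:,2]<58)&(H[:,1]<60)&(H[:,2]>120))
    rep(n+' orange',P,(H[:,0]<18)&(H[:,1]>150)&(P[:,2]>55))
    rep(n+' cap',P,(P[:,2]>108))
    P,H,c=boxed(n,*b['ho'])
    k=((H[:,0]<8)|(H[:,0]>172))&(H[:,1]>120)&(P[:,2]>60)
    rep(n+' red',P,k)
    f=(P[:,2]>60)&(P[:,2]<100)&(H[:,1]<50)&(H[:,2]>110)
    rep(n+' face',P,f)
    Q=P[f|k];m=np.median(Q,0)
    for _ in range(4):
        u,s,v=np.linalg.svd(Q-Q.mean(0),full_matrices=False);nn=v[2]*np.sign(v[2][2])
        r=(Q-Q.mean(0))@nn; Q=Q[abs(r)<max(2,2*np.std(r))] 
    print(' normal',nn.round(3),'tilt',np.arccos(nn[2]).round(3),'az',np.degrees(np.arctan2(nn[1],nn[0])).round(1),Q.mean(0).round(1),len(Q))
    P,H,c=boxed(n,*b['ma'])
    rep(n+' disc',P,(H[:,0]>8)&(H[:,0]<25)&(H[:,1]>120)&(P[:,2]>20))
# crop
s,f,P=grab('scene'); cv2.imwrite('pics/crop1.png',cv2.resize(f['color'][155:275,140:260,::-1],(600,600),interpolation=cv2.INTER_CUBIC))
```

```text
scene stand top 365 med [ 466.9 -180.3   50.7] lo [ 421.2 -216.9   47.5] hi [ 492.6 -149.    52.9]
scene orange 158 med [ 465.6 -179.4   86.1] lo [ 455.6 -190.2   57. ] hi [ 470.  -165.7  111.8]
scene cap 49 med [ 460.4 -180.6  112.6] lo [ 445.8 -190.7  108.2] hi [1267.6  -10.9  653.3]
scene red 17 med [ 617.3 -157.6   81.5] lo [ 606.1 -169.5   76.4] hi [ 626.8 -146.3   86.2]
scene face 197 med [ 635.3 -157.1   87.2] lo [ 598.1 -185.4   70.9] hi [ 647.7 -130.7   93.4]
 normal [-0.385 -0.068  0.921] tilt 0.401 az -169.9 [ 625.3 -157.3   84.5] 167
scene disc 173 med [443.  182.9  28.4] lo [417.9 163.4  21.8] hi [460.6 203.2  30.5]
top stand top 376 med [ 449.4 -180.1   52.3] lo [ 418.6 -215.6   47.2] hi [ 488.  -149.6   57.1]
top orange 22 med [ 447.9 -173.2  108.1] lo [ 441.9 -187.6   99.1] hi [ 460.3 -169.7  115.1]
top cap 49 med [ 451.  -179.2  112.4] lo [ 316.6 -190.6  108.1] hi [ 463.     4.5 1548.1]
top red 38 med [ 614.8 -160.4   83.7] lo [ 603.8 -170.2   76.6] hi [ 627.  -147.4   91.9]
top face 215 med [ 618.1 -157.    83.6] lo [ 592.5 -184.9   68.7] hi [ 643.  -132.2   95.9]
 normal [-0.425 -0.04   0.904] tilt 0.441 az -174.6 [ 617.7 -158.    83. ] 226
top disc 126 med [436.1 182.5  29.9] lo [420.  165.5  23. ] hi [454.7 200.8  36.3]
```

View pics/crop1.png

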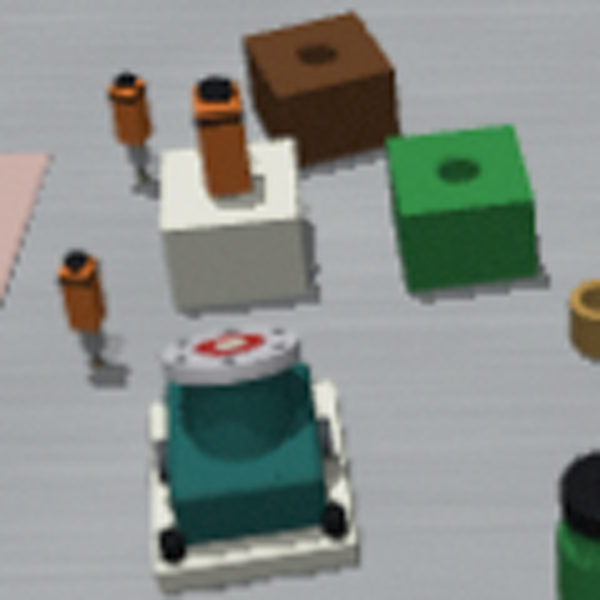

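The crop confirms it: the big orange probe in the white stand, and the red-ring housing just in front of it. Heading over there.

```bash
python3 -m pendant '[{"tx":-37,"ty":-46,"tz":-5},{"tx":-37,"ty":-46,"tz":-5},{"tx":-37,"ty":-46,"tz":-5},{"tx":-37,"ty":-46,"tz":-5},{"tx":-37,"ty":-46,"tz":-5},{"tx":-37,"ty":-46},{"tx":-37,"ty":-46},{"tx":-37,"ty":-46},{"tx":-37,"ty":-46},{"tx":-37,"ty":-46}]' 1
python3 - <<'E'
from h import *
s=readout.get_state();print(s['qpos'])
f=viewer.grab_frame('wrist');print(f['mount'],f['mtx'])
z=np.load('/tmp/top.npz')['P'];
S=.64
for n,(a,b) in dict(s1=(547,295),s2=(548,373),bush=(421,300)).items():
    Q=z[int(b*S)-6:int(b*S)+6,int(a*S)-6:int(a*S)+6].reshape(-1,3);Q=Q[Q[:,2]>15];print(n,np.median(Q,0).round(),Q[:,2].max().round())
E
```

```text
[ 1.09170603e+00  3.81043834e-01  1.29799995e+00 -1.66493999e-05
  1.46359278e+00 -2.15269797e-01]
[[-5.27017260e-05 -9.53263331e-01 -3.02140729e-01  7.81560144e+01]
 [ 9.99999758e-01 -2.59820723e-04  6.45314702e-04 -4.60228734e-01]
 [-6.93657265e-04 -3.02140621e-01  9.53263114e-01 -1.29476562e+02]
 [ 0.00000000e+00  0.00000000e+00  0.00000000e+00  1.00000000e+00]] [[270.35376504   0.         256.76115167]
 [  0.         270.35376504 188.67936908]
 [  0.           0.           1.        ]]
s1 [ 533. -242.   65.] 1548.0
s2 [ 375. -246.   65.] 74.0
bush [523.   9.  27.] 34.0validation failed for argument at $[0]...
```

```bash
python3 -m pendant '[{"tx":-37,"ty":-46,"tz":-5,"wx":0,"wy":0,"wz":0},{"tx":-37,"ty":-46,"tz":-5,"wx":0,"wy":0,"wz":0},{"tx":-37,"ty":-46,"tz":-5,"wx":0,"wy":0,"wz":0},{"tx":-37,"ty":-46,"tz":-5,"wx":0,"wy":0,"wz":0},{"tx":-37,"ty":-46,"tz":-5,"wx":0,"wy":0,"wz":0},{"tx":-37,"ty":-46,"tz":0,"wx":0,"wy":0,"wz":0},{"tx":-37,"ty":-46,"tz":0,"wx":0,"wy":0,"wz":0},{"tx":-37,"ty":-46,"tz":0,"wx":0,"wy":0,"wz":0},{"tx":-37,"ty":-46,"tz":0,"wx":0,"wy":0,"wz":0},{"tx":-37,"ty":-46,"tz":0,"wx":0,"wy":0,"wz":0}]' 1
python3 - <<'E'
from h import *
s=readout.get_state();print(s['qpos'],s['tool_pos'],s['orientation'])
E
```

```text
time_s: 1.45
tool_pos: [381.0, -11.6, 280.9]
orientation: [0.132, 0.991, 0.0, 0.0]
contact_force: [0.5, 1.4, -0.0]
opening: 88.3
finger_force: 0.0
[-3.43970102e-01  5.61239318e-02  1.65904594e+00  1.95013720e-04
  1.42591982e+00 -1.65042832e+00] [380.97785119 -11.6113026  280.88146088] [1.31798515e-01 9.91276490e-01 4.14653177e-05 2.66149199e-04]
```

```bash
python3 -m pendant '[{"tx":-30,"ty":-42,"tz":0,"wx":0,"wy":0,"wz":0},{"tx":-30,"ty":-42,"tz":0,"wx":0,"wy":0,"wz":0},{"tx":-30,"ty":-42,"tz":0,"wx":0,"wy":0,"wz":0},{"tx":0,"ty":0,"tz":0,"wx":0,"wy":0,"wz":0},{"tx":0,"ty":0,"tz":0,"wx":0,"wy":0,"wz":0}]' 1
python3 - <<'E'
from h import *
s,f,P=grab('wrist'); np.savez('/tmp/w1.npz',P=P,c=f['color'])
print(s['qpos'],s['contact_force'])
cv2.imwrite('pics/w1.png',cv2.resize(f['color'][:,:,::-1],(800,600)))
E
```

```text
time_s: 2.08
tool_pos: [434.4, -154.2, 280.5]
orientation: [0.132, 0.991, 0.0, -0.0]
contact_force: [0.4, 1.2, 0.5]
opening: 88.0
finger_force: 0.0
[-5.99012108e-01  2.04625513e-01  1.48057882e+00  1.82716041e-04
  1.45727944e+00 -1.90589057e+00] [0.40077081 1.16159215 0.47906672]
```

View pics/w1.png

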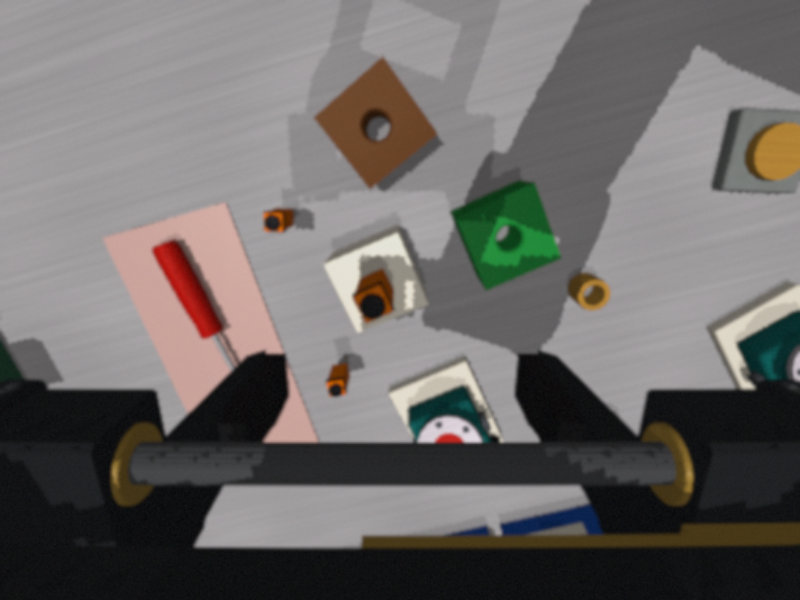

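Wrist view: probe cap at (372,305) on the white stand, with the small probes at (275,221) and (338,380). Measuring its pose and the grip yaw.

Run:
```python
from h import *
z=np.load('/tmp/w1.npz');P=z['P'];H=cv2.cvtColor(z['c'],cv2.COLOR_RGB2HSV)
a=(slice(165,215),slice(215,262));P0=P[a];H0=H[a]
near=np.hypot(P0[...,0]-455,P0[...,1]+180)<25
cap=near&(H0[...,2]<45)&(P0[...,2]>104);print('cap',cap.sum(),P0[cap].mean(0).round(1),np.median(P0[cap],0).round(1))
org=near&(H0[...,0]<18)&(H0[...,1]>150)
Q=P0[org];print('orange z hist',np.histogram(Q[:,2],bins=[50,60,70,80,90,100,104,112,120])[0])
T=Q[(Q[:,2]>103)]; T=np.vstack([T,P0[cap]])
r=cv2.minAreaRect(T[:,:2].astype(np.float32));print('rect top',r)
# walls: regress normals from wall points
W=Q[(Q[:,2]>60)&(Q[:,2]<102)]
r=cv2.minAreaRect(W[:,:2].astype(np.float32));print('wall rect',r)
cv2.imwrite('pics/w1c.png',cv2.resize(z['c'][160:220,205:275,::-1],(700,600),interpolation=cv2.INTER_CUBIC))
# stand top
a=(slice(140,215),slice(200,280));P1=P[a];H1=H[a];k=(P1[...,2]>47)&(P1[...,2]<57)&(H1[...,1]<70)
k&=np.hypot(P1[...,0]-455,P1[...,1]+180)<55
r=cv2.minAreaRect(P1[k][:,:2].astype(np.float32));print('stand',r,np.median(P1[k][:,2]))
```

```text
cap 160 [ 451.6 -181.6  114.2] [ 451.5 -181.6  114.1]
orange z hist [  0  32  42  45  41  33 151  42]
rect top ((451.32269287109375, -181.30467224121094), (22.931182861328125, 21.874494552612305), 8.893951416015625)
wall rect ((444.2959899902344, -176.3643035888672), (27.38058853149414, 13.831221580505371), 54.31158447265625)
stand ((452.4001770019531, -182.37538146972656), (70.59477233886719, 70.24598693847656), 7.771105766296387) 52.288454635426575
```

View pics/w1c.png

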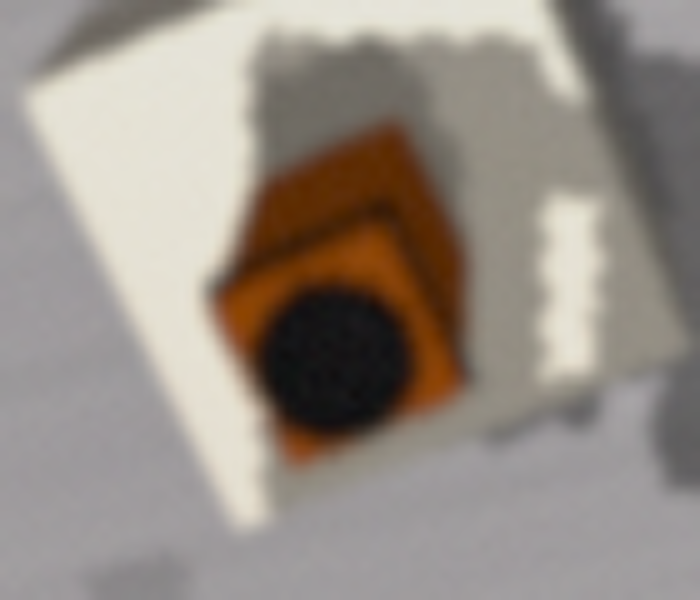

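```bash
python3 -m pendant '[{"tx":0,"ty":0,"tz":0,"wx":0,"wy":0,"wz":-0.136},{"tx":0,"ty":0,"tz":0,"wx":0,"wy":0,"wz":-0.136},{"tx":0,"ty":0,"tz":0,"wx":0,"wy":0,"wz":-0.136},{"tx":-13.5,"ty":-29.5,"tz":0,"wx":0,"wy":0,"wz":0},{"tx":0,"ty":0,"tz":30,"wx":0,"wy":0,"wz":0},{"tx":0,"ty":0,"tz":30,"wx":0,"wy":0,"wz":0},{"tx":0,"ty":0,"tz":30,"wx":0,"wy":0,"wz":0},{"tx":0,"ty":0,"tz":0,"wx":0,"wy":0,"wz":0},{"tx":0,"ty":0,"tz":0,"wx":0,"wy":0,"wz":0}]' 1
python3 - <<'E'
from h import *
s,f,P=grab('wrist'); np.savez('/tmp/w2.npz',P=P,c=f['color'])
H=cv2.cvtColor(f['color'],cv2.COLOR_RGB2HSV)
near=np.hypot(P[...,0]-452,P[...,1]+181)<22
cap=near&(H[...,2]<45)&(P[...,2]>108)&(P[...,2]<120);print('cap',cap.sum(),P[cap].mean(0).round(1))
org=near&(H[...,0]<18)&(H[...,1]>150)&(P[...,2]>103)&(P[...,2]<112)
print(cv2.minAreaRect(P[org][:,:2].astype(np.float32)),org.sum())
M=R.from_quat(s['orientation']).as_matrix();print(M.round(3),s['tool_pos'],s['contact_force'])
print('cap in tool',((P[cap].mean(0)-s['tool_pos'])@M).round(1))
cv2.imwrite('pics/w2.png',f['color'][:,:,::-1])
E
```

```text
time_s: 3.25
tool_pos: [452.7, -181.6, 192.1]
orientation: [-0.072, 0.997, -0.001, 0.001]
contact_force: [-0.1, -0.6, -0.5]
opening: 88.2
finger_force: 0.0
cap 335 [ 451.9 -182.2  114.4]
((451.75848388671875, -182.4637908935547), (23.961637496948242, 22.803573608398438), 10.756260871887207) 321
[[-0.989 -0.145  0.002]
 [-0.145  0.989 -0.001]
 [-0.001 -0.001 -1.   ]] [ 452.6828377  -181.64736777  192.11636504] [-0.1180043  -0.60117093 -0.4508043 ]
cap in tool [ 0.9 -0.3 77.7]
```

View pics/w2.png

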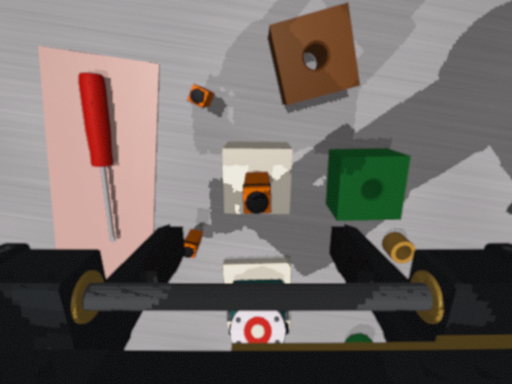

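Probe centred at (256,190) between the fingers, flats aligned; the red spot is visible at (257,330). Descending and gripping.

```bash
python3 -m pendant '[{"tx":0.9,"ty":-0.4,"tz":30,"wx":0,"wy":0,"wz":-0.02},{"tx":0,"ty":0,"tz":30,"wx":0,"wy":0,"wz":0},{"tx":0,"ty":0,"tz":30,"wx":0,"wy":0,"wz":0},{"tx":0,"ty":0,"tz":24,"wx":0,"wy":0,"wz":0},{"tx":0,"ty":0,"tz":0,"wx":0,"wy":0,"wz":0},{"tx":0,"ty":0,"tz":0,"wx":0,"wy":0,"wz":0}]' 1
python3 -m pendant '[{"tx":0,"ty":0,"tz":0,"wx":0,"wy":0,"wz":0},{"tx":0,"ty":0,"tz":0,"wx":0,"wy":0,"wz":0},{"tx":0,"ty":0,"tz":0,"wx":0,"wy":0,"wz":0},{"tx":0,"ty":0,"tz":0,"wx":0,"wy":0,"wz":0},{"tx":0,"ty":0,"tz":0,"wx":0,"wy":0,"wz":0},{"tx":0,"ty":0,"tz":0,"wx":0,"wy":0,"wz":0},{"tx":0,"ty":0,"tz":0,"wx":0,"wy":0,"wz":0},{"tx":0,"ty":0,"tz":0,"wx":0,"wy":0,"wz":0}]' -1
python3 - <<'E'
from h import *
s=readout.get_state();print(s['qpos'],s['wrist_torque'])
z=np.load('/tmp/w2.npz');P=z['P'];H=cv2.cvtColor(z['c'],cv2.COLOR_RGB2HSV)
near=np.hypot(P[...,0]-615,P[...,1]+159)<36
k=near&(P[...,2]>62)&(P[...,2]<102)
red=k&((H[...,0]<8)|(H[...,0]>172))&(H[...,1]>120);print('red',red.sum(),P[red].mean(0).round(1))
v,u=np.nonzero(red);print('px',u.min(),u.max(),v.min(),v.max())
f=k&(red|((H[...,1]<60)&(H[...,2]>110)));Q=P[f]
for _ in range(6):
    c=Q.mean(0);n=np.linalg.svd(Q-c,full_matrices=False)[2][2];n*=np.sign(n[2]);Q=Q[abs((Q-c)@n)<2.5]
print(len(Q),c.round(1),n.round(3),np.arccos(n[2]),np.degrees(np.arctan2(n[1],n[0])))
# nest plate yaw
w=(np.hypot(P[...,0]-620,P[...,1]+160)<80)&(P[...,2]>8)&(P[...,2]<22)&(H[...,1]<60)&(H[...,2]>140)
T=np.load('/tmp/top.npz');Pt=T['P'];Ht=cv2.cvtColor(T['c'],cv2.COLOR_RGB2HSV)
wt=(np.hypot(Pt[...,0]-625,Pt[...,1]+160)<80)&(Pt[...,2]>8)&(Pt[...,2]<22)
print(cv2.minAreaRect(Pt[wt][:,:2].astype(np.float32)), cv2.minAreaRect(P[w][:,:2].astype(np.float32)))
# master from top
d=(np.hypot(Pt[...,0]-438,Pt[...,1]-183)<70)&(Pt[...,2]>10)
print('master',cv2.minAreaRect(Pt[d][:,:2].astype(np.float32)))
E
```

```text
time_s: 4.05
tool_pos: [452.1, -182.9, 78.1]
orientation: [-0.082, 0.997, -0.001, 0.001]
contact_force: [0.3, -0.1, 0.9]
opening: 88.1
finger_force: 0.0
time_s: 5.05
tool_pos: [451.4, -182.5, 76.7]
orientation: [-0.082, 0.997, 0.0, -0.0]
contact_force: [-0.4, 0.4, -1.1]
opening: 23.3
finger_force: 30.0
[-6.27854193e-01  4.93382008e-01  1.72315393e+00  2.99144021e-05
  9.25221972e-01 -2.36283638e+00] [-0.00089639  0.04117208  0.0154871 ]
red 407 [ 614.2 -158.    82. ]
px 244 270 317 341
1480 [ 611.5 -158.6   80.5] [-0.431 -0.076  0.899] 0.4532094657991068 -170.0468034371581
((631.8287353515625, -156.10861206054688), (121.65281677246094, 139.83445739746094), 7.712372303009033) ((625.8618774414062, -156.4080810546875), (108.92414855957031, 89.6190414428711), 10.067696571350098)
master ((438.4397277832031, 177.7770538330078), (117.66487121582031, 79.24024200439453), 75.56121063232422)
```

```bash
python3 -m pendant '[{"tx":0,"ty":0,"tz":-8,"wx":0,"wy":0,"wz":0},{"tx":0,"ty":0,"tz":-15,"wx":0,"wy":0,"wz":0},{"tx":0,"ty":0,"tz":-25,"wx":0,"wy":0,"wz":0},{"tx":0,"ty":0,"tz":-30,"wx":0,"wy":0,"wz":0},{"tx":0,"ty":0,"tz":-22,"wx":0,"wy":0,"wz":0},{"tx":0,"ty":0,"tz":-10,"wx":0,"wy":0,"wz":0},{"tx":0,"ty":0,"tz":0,"wx":0,"wy":0,"wz":0}]'
python3 -m pendant '[{"tx":-2,"ty":20,"tz":0,"wx":0,"wy":0,"wz":0},{"tx":-5,"ty":40,"tz":0,"wx":0,"wy":0,"wz":0},{"tx":-5.5,"ty":45,"tz":0,"wx":0,"wy":0,"wz":0},{"tx":-5.5,"ty":45,"tz":0,"wx":0,"wy":0,"wz":0},{"tx":-5.5,"ty":45,"tz":0,"wx":0,"wy":0,"wz":0},{"tx":-5.5,"ty":45,"tz":0,"wx":0,"wy":0,"wz":0},{"tx":-5.5,"ty":45,"tz":0,"wx":0,"wy":0,"wz":0},{"tx":-5,"ty":40,"tz":0,"wx":0,"wy":0,"wz":0},{"tx":-3.5,"ty":25,"tz":0,"wx":0,"wy":0,"wz":0},{"tx":-2,"ty":13,"tz":0,"wx":0,"wy":0,"wz":0}]'
python3 -m pendant '[{"tx":0,"ty":0,"tz":0,"wx":0,"wy":0,"wz":0},{"tx":0,"ty":0,"tz":0,"wx":0,"wy":0,"wz":0},{"tx":0,"ty":0,"tz":0,"wx":0,"wy":0,"wz":0}]'
python3 - <<'E'
from h import *
s,f,P=grab('wrist'); H=cv2.cvtColor(f['color'],cv2.COLOR_RGB2HSV)
print(s['tool_pos'],s['qpos'],s['opening'])
near=np.hypot(P[...,0]-438,P[...,1]-183)<40
d=near&(H[...,0]>8)&(H[...,0]<25)&(H[...,1]>120)&(P[...,2]>24)&(P[...,2]<40)
print('disc',d.sum(),P[d].mean(0).round(1),P[d].min(0).round(1),P[d].max(0).round(1),cv2.minEnclosingCircle(P[d][:,:2].astype(np.float32)))
cv2.imwrite('pics/w3.png',f['color'][:,:,::-1])
E
```

```text
time_s: 5.92
tool_pos: [451.4, -182.5, 187.0]
orientation: [-0.082, 0.997, -0.0, 0.0]
contact_force: [0.7, -0.1, -3.0]
opening: 23.9
finger_force: 30.0
time_s: 7.18
tool_pos: [435.3, 184.6, 186.0]
orientation: [-0.083, 0.997, 0.0, -0.001]
contact_force: [0.4, -0.4, -2.0]
opening: 23.9
finger_force: 30.0
time_s: 7.55
tool_pos: [436.6, 182.3, 186.7]
orientation: [-0.081, 0.997, -0.0, -0.0]
contact_force: [0.3, -0.3, -2.1]
opening: 23.8
finger_force: 30.0
[436.58921823 182.26682407 186.69929234] [ 1.44533769e-01  3.16068077e-01  1.61762927e+00 -7.36838428e-05
  1.20809992e+00 -1.58916005e+00] 23.820114977433345
disc 1400 [433.8 184.9  30.3] [411.1 162.2  24.7] [458.  207.9  32.7] ((434.463623046875, 184.90420532226562), 23.640953063964844)
```

View pics/w3.png

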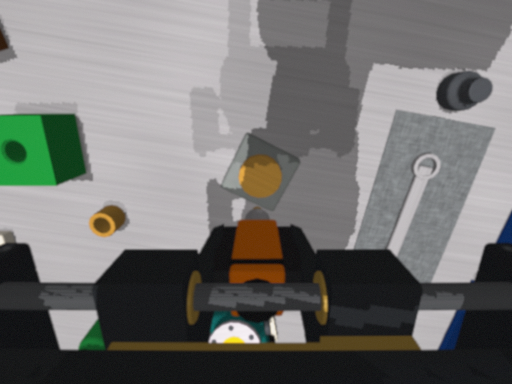

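Probe held upright (260,250), disc at (261,176) just ahead of the tip. Descending to just above, then pressing by force.

```bash
python3 -m pendant '[{"tx":1.8,"ty":2.9,"tz":10,"wx":0,"wy":0,"wz":0},{"tx":0,"ty":0,"tz":25,"wx":0,"wy":0,"wz":0},{"tx":0,"ty":0,"tz":25,"wx":0,"wy":0,"wz":0},{"tx":0,"ty":0,"tz":15,"wx":0,"wy":0,"wz":0},{"tx":0,"ty":0,"tz":5,"wx":0,"wy":0,"wz":0},{"tx":0,"ty":0,"tz":0,"wx":0,"wy":0,"wz":0},{"tx":0,"ty":0,"tz":0,"wx":0,"wy":0,"wz":0},{"tx":0,"ty":0,"tz":0,"wx":0,"wy":0,"wz":0}]'
python3 -m pendant '[{"tx":0,"ty":0,"tz":2,"wx":0,"wy":0,"wz":0},{"tx":0,"ty":0,"tz":2,"wx":0,"wy":0,"wz":0},{"tx":0,"ty":0,"tz":2,"wx":0,"wy":0,"wz":0},{"tx":0,"ty":0,"tz":2,"wx":0,"wy":0,"wz":0},{"tx":0,"ty":0,"tz":1,"wx":0,"wy":0,"wz":0},{"tx":0,"ty":0,"tz":0,"wx":0,"wy":0,"wz":0},{"tx":0,"ty":0,"tz":0,"wx":0,"wy":0,"wz":0}]'
```

```text
time_s: 8.6
tool_pos: [434.4, 185.6, 107.2]
orientation: [-0.082, 0.997, 0.0, 0.0]
contact_force: [-0.5, 0.3, -1.2]
opening: 23.9
finger_force: 30.0
time_s: 9.48
tool_pos: [434.3, 185.5, 97.8]
orientation: [-0.082, 0.997, -0.0, 0.0]
contact_force: [-0.5, 0.3, 0.4]
opening: 23.6
finger_force: 30.0
```

```bash
python3 -m pendant '[{"tx":0,"ty":0,"tz":2,"wx":0,"wy":0,"wz":0},{"tx":0,"ty":0,"tz":1.5,"wx":0,"wy":0,"wz":0},{"tx":0,"ty":0,"tz":0,"wx":0,"wy":0,"wz":0},{"tx":0,"ty":0,"tz":0,"wx":0,"wy":0,"wz":0}]'
python3 -m pendant '[{"tx":0,"ty":0,"tz":0,"wx":0,"wy":0,"wz":0},{"tx":0,"ty":0,"tz":0,"wx":0,"wy":0,"wz":0},{"tx":0,"ty":0,"tz":0,"wx":0,"wy":0,"wz":0},{"tx":0,"ty":0,"tz":0,"wx":0,"wy":0,"wz":0}]'
```

```text
time_s: 9.98
tool_pos: [434.3, 185.6, 94.4]
orientation: [-0.082, 0.997, 0.0, 0.0]
contact_force: [-1.0, 0.3, 2.9]
opening: 24.0
finger_force: 30.0
time_s: 10.48
tool_pos: [434.3, 185.5, 94.3]
orientation: [-0.082, 0.997, -0.0, 0.0]
contact_force: [-0.6, -0.5, 2.8]
opening: 23.9
finger_force: 30.0
```

Run:
```python
from h import *
s,f,P=grab('wrist');cv2.imwrite('pics/w4.png',cv2.resize(f['color'][150:350,130:390,::-1],(780,600),interpolation=cv2.INTER_CUBIC))
s,f,P=grab('scene');cv2.imwrite('pics/s4.png',cv2.resize(f['color'][120:240,260:380,::-1],(600,600),interpolation=cv2.INTER_CUBIC))
print(readout.get_state()['contact_force'])
```

```text
[-0.22003998  0.0244715   2.11221648]
```

View pics/s4.png

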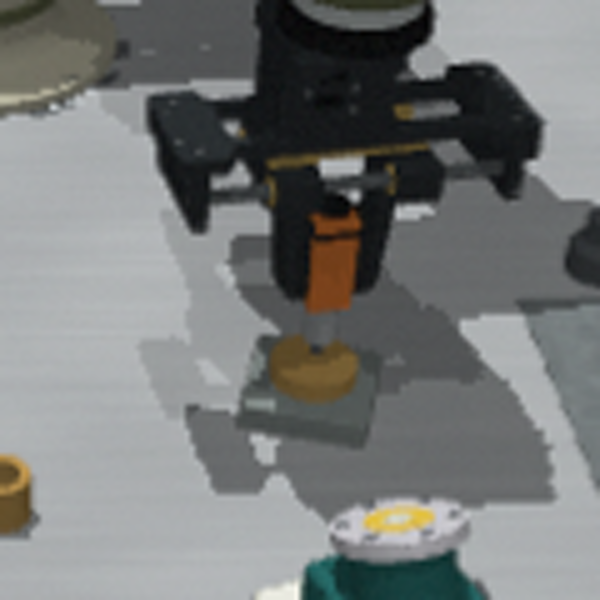

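Tip is on the middle of the brass disc (318,350 in crop), about 4.5 N. I hold a little longer and check that the probe lies along the tool axis.

```bash
python3 -m pendant '[{"tx":0,"ty":0,"tz":0,"wx":0,"wy":0,"wz":0},{"tx":0,"ty":0,"tz":0,"wx":0,"wy":0,"wz":0},{"tx":0,"ty":0,"tz":0,"wx":0,"wy":0,"wz":0}]'
cat > ax.py <<'E'
from h import *
# fit the held probe's axis direction in tool coords from orange points (scene + wrist depth)
for n in('scene','top','wrist'):
    s,f,P=grab(n);H=cv2.cvtColor(f['color'],cv2.COLOR_RGB2HSV)
    M=R.from_quat(s['orientation']).as_matrix();L=(P-s['tool_pos'])@M
    k=(abs(L[...,0])<22)&(abs(L[...,1])<20)&(abs(L[...,2])<45)&(H[...,0]<18)&(H[...,1]>150)
    Q=L[k]; print(n,len(Q), Q.min(0).round(),Q.max(0).round())
    for sgn in(-1,1):   # the face at tool x = sgn*12
        W=Q[(abs(Q[:,0]-sgn*12)<5)&(abs(Q[:,1])<11)&(Q[:,2]>-30)&(Q[:,2]<22)]
        if len(W)<25: continue
        for _ in range(4):
            A=np.c_[W[:,1:],np.ones(len(W))];c=np.linalg.lstsq(A,W[:,0],rcond=None)[0];r=W[:,0]-A@c;W=W[abs(r)<2*r.std()+.3]
        print('  face',sgn,'n',len(W),'x=',c.round(3),'(dx/dy, dx/dz, x0)','sd',r.std().round(2))
E
python3 ax.py
```

```text
time_s: 10.95
tool_pos: [434.3, 185.6, 94.3]
orientation: [-0.082, 0.997, 0.0, 0.0]
contact_force: [-0.0, -0.7, 1.2]
opening: 23.8
finger_force: 30.0
scene 174 [-18. -14. -34.] [-1. 13. 25.]
  face -1 n 120 x= [ 1.800e-02 -1.200e-02 -1.404e+01] (dx/dy, dx/dz, x0) sd 1.21Traceback (most recent call last):
  File "ax.py", line 7, in <module>
    Q=L[k]; print(n,len(Q), Q.min(0).round(),Q.max(0).round())
                            ~~~~~^^^
    return umr_minimum(a, axis, None, out, keepdims, initial, where)
ValueError: zero-size array to reduction operation minimum which has no identity
```

```bash
python3 -m pendant '[{"tx":0,"ty":0,"tz":-5,"wx":0,"wy":0,"wz":0},{"tx":0,"ty":0,"tz":-15,"wx":0,"wy":0,"wz":0},{"tx":0,"ty":0,"tz":-30,"wx":0,"wy":0,"wz":0},{"tx":0,"ty":0,"tz":-30,"wx":0,"wy":0,"wz":0},{"tx":0,"ty":0,"tz":-20,"wx":0,"wy":0,"wz":0},{"tx":0,"ty":0,"tz":-5,"wx":0,"wy":0,"wz":0}]'
python3 -m pendant '[{"tx":-4,"ty":-20,"tz":0,"wx":0,"wy":0,"wz":0},{"tx":-7,"ty":-41,"tz":0,"wx":0,"wy":0,"wz":0},{"tx":-8,"ty":-45,"tz":0,"wx":0,"wy":0,"wz":0},{"tx":-8,"ty":-45,"tz":0,"wx":0,"wy":0,"wz":0},{"tx":-8,"ty":-45,"tz":0,"wx":0,"wy":0,"wz":0},{"tx":-8,"ty":-45,"tz":0,"wx":0,"wy":0,"wz":0},{"tx":-8,"ty":-45,"tz":0,"wx":0,"wy":0,"wz":0},{"tx":-7,"ty":-41,"tz":0,"wx":0,"wy":0,"wz":0},{"tx":-4.5,"ty":-27,"tz":0,"wx":0,"wy":0,"wz":0},{"tx":-2,"ty":-15,"tz":0,"wx":0,"wy":0,"wz":0}]'
python3 -m pendant '[{"tx":0,"ty":0,"tz":0,"wx":0,"wy":-0.15,"wz":0},{"tx":0,"ty":0,"tz":0,"wx":0,"wy":-0.15,"wz":0},{"tx":0,"ty":0,"tz":0,"wx":0,"wy":-0.15,"wz":0},{"tx":0,"ty":0,"tz":0,"wx":0,"wy":0,"wz":0},{"tx":0,"ty":0,"tz":0,"wx":0,"wy":0,"wz":0},{"tx":0,"ty":0,"tz":0,"wx":0,"wy":0,"wz":0}]'
cat > sp.py <<'E'
from h import *
import sys
s,f,P=grab('wrist');H=cv2.cvtColor(f['color'],cv2.COLOR_RGB2HSV)
print('q',s['qpos'].round(2))
near=(np.hypot(P[...,0]-614,P[...,1]+158)<36)&(P[...,2]>62)&(P[...,2]<102)
red=near&((H[...,0]<8)|(H[...,0]>172))&(H[...,1]>120)
v,u=np.nonzero(red);print('red',red.sum(),P[red].mean(0).round(1),u.min(),u.max(),v.min(),v.max())
Q=P[near&(red|((H[...,1]<60)&(H[...,2]>110)))]
for _ in range(6):
    c=Q.mean(0);n=np.linalg.svd(Q-c,full_matrices=False)[2][2];n*=np.sign(n[2]);Q=Q[abs((Q-c)@n)<2.5]
print('plane',len(Q),c.round(1),n.round(3),np.arccos(n[2]).round(3),np.degrees(np.arctan2(n[1],n[0])).round(1))
M=R.from_quat(s['orientation']).as_matrix();print('tool z',M[:,2].round(3))
N=np.array([-.428,-.0755,.9]);N/=np.linalg.norm(N)
spot=np.array([float(a) for a in sys.argv[2:5]]) if len(sys.argv)>4 else P[red].mean(0)
print('spot in tool',((spot-s['tool_pos'])@M).round(1),'normal in tool',(N@M).round(3),'meas normal in tool',(n@M).round(3))
cv2.imwrite(f'pics/{sys.argv[1]}.png',f['color'][:,:,::-1])
E
python3 sp.py w5
```

```text
time_s: 11.8
tool_pos: [434.4, 185.6, 200.1]
orientation: [-0.082, 0.997, 0.0, 0.001]
contact_force: [-0.7, 0.3, -2.6]
opening: 23.5
finger_force: 30.0
time_s: 13.05
tool_pos: [558.1, -169.0, 198.0]
orientation: [-0.081, 0.997, 0.001, -0.001]
contact_force: [1.0, 0.2, -1.8]
opening: 23.5
finger_force: 30.0
time_s: 13.8
tool_pos: [558.8, -167.7, 199.4]
orientation: [-0.081, 0.972, 0.018, 0.222]
contact_force: [-1.3, 0.1, -1.5]
opening: 23.7
finger_force: 30.0
q [-0.62  0.36  1.58  0.4   0.91 -2.56]
red 508 [ 614.9 -157.8   82.5] 243 272 172 199
plane 2543 [ 613.8 -158.4   81.6] [-0.43  -0.077  0.899] 0.452 -169.8
tool z [ 0.428  0.071 -0.901]
spot in tool [ -0.6   0.6 130. ] normal in tool [ 0.001 -0.004 -1.   ] meas normal in tool [ 0.003 -0.006 -1.   ]
```

View pics/w5.png

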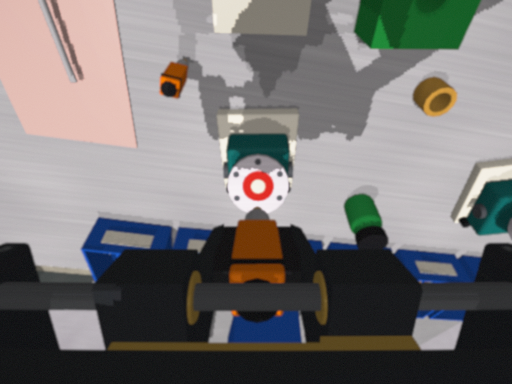

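The tool faces the red ring (258,186) squarely, on line with the probe tip. Advancing along the normal.

```bash
python3 -m pendant '[{"tx":-0.6,"ty":0.6,"tz":10,"wx":0,"wy":0,"wz":0},{"tx":0,"ty":0,"tz":15,"wx":0,"wy":0,"wz":0},{"tx":0,"ty":0,"tz":15,"wx":0,"wy":0,"wz":0},{"tx":0,"ty":0,"tz":10,"wx":0,"wy":0,"wz":0},{"tx":0,"ty":0,"tz":3,"wx":0,"wy":0,"wz":0},{"tx":0,"ty":0,"tz":0,"wx":0,"wy":0,"wz":0},{"tx":0,"ty":0,"tz":0,"wx":0,"wy":0,"wz":0},{"tx":0,"ty":0,"tz":0,"wx":0,"wy":0,"wz":0},{"tx":0,"ty":0,"tz":0,"wx":0,"wy":0,"wz":0}]'
python3 sp.py w6 614.6 -158.1 82.2
```

```text
time_s: 14.98
tool_pos: [581.4, -163.5, 152.0]
orientation: [-0.08, 0.971, 0.018, 0.222]
contact_force: [0.1, 0.1, -2.0]
opening: 23.9
finger_force: 30.0
q [-0.59  0.45  1.59  0.42  0.81 -2.58]
red 587 [ 611.7 -158.1   80.9] 239 276 187 217
plane 2901 [ 609.4 -159.    79.4] [-0.433 -0.078  0.898] 0.456 -169.8
tool z [ 0.429  0.071 -0.9  ]
spot in tool [ 0.1 -0.  77.5] normal in tool [-0.    -0.005 -1.   ] meas normal in tool [ 0.005 -0.006 -1.   ]
```

```bash
N='{"tx":0,"ty":0,"tz":0,"wx":0,"wy":0,"wz":0}'
python3 -m pendant '[{"tx":0,"ty":0,"tz":2,"wx":0,"wy":0,"wz":0},{"tx":0,"ty":0,"tz":2,"wx":0,"wy":0,"wz":0},{"tx":0,"ty":0,"tz":2,"wx":0,"wy":0,"wz":0},{"tx":0,"ty":0,"tz":0,"wx":0,"wy":0,"wz":0},{"tx":0,"ty":0,"tz":0,"wx":0,"wy":0,"wz":0}]' | sed -n '2p;4p'
python3 -m pendant '[{"tx":0,"ty":0,"tz":2,"wx":0,"wy":0,"wz":0},{"tx":0,"ty":0,"tz":2,"wx":0,"wy":0,"wz":0},{"tx":0,"ty":0,"tz":0,"wx":0,"wy":0,"wz":0},{"tx":0,"ty":0,"tz":0,"wx":0,"wy":0,"wz":0}]'| sed -n '2p;4p'
python3 -m pendant '[{"tx":0,"ty":0,"tz":2,"wx":0,"wy":0,"wz":0},{"tx":0,"ty":0,"tz":0,"wx":0,"wy":0,"wz":0},{"tx":0,"ty":0,"tz":0,"wx":0,"wy":0,"wz":0}]'
python3 - <<'E'
from h import *
F=[]
for i in range(12):
    viewer.grab_frame('top');s=readout.get_state();F.append(s['contact_force'])
M=R.from_quat(s['orientation']).as_matrix()
print('mean F tool',(np.mean(F,0)@M).round(2),'sd',np.std(F,0).round(2),'world',np.mean(F,0).round(2))
print('spot in tool',((np.array([614.6,-158.1,82.2])-s['tool_pos'])@M).round(1),s['time_s'])
E
```

```text
tool_pos: [584.0, -163.1, 146.4]
contact_force: [0.1, -0.2, -1.6]
tool_pos: [585.7, -162.8, 142.9]
contact_force: [-0.0, 0.5, -0.3]
time_s: 16.52
tool_pos: [586.6, -162.7, 141.1]
orientation: [-0.08, 0.971, 0.018, 0.222]
contact_force: [-1.4, 0.9, 1.2]
opening: 24.0
finger_force: 30.0
mean F tool [ 0.77  0.31 -1.49] sd [0.63 0.44 0.54] world [-1.38  0.09  1.  ]
spot in tool [ 0.  -0.1 65.3] 17.125
```

```bash
python3 -m pendant '[{"tx":0,"ty":0,"tz":1,"wx":0,"wy":0,"wz":0},{"tx":0,"ty":0,"tz":0.6,"wx":0,"wy":0,"wz":0},{"tx":0,"ty":0,"tz":0,"wx":0,"wy":0,"wz":0},{"tx":0,"ty":0,"tz":0,"wx":0,"wy":0,"wz":0},{"tx":0,"ty":0,"tz":0,"wx":0,"wy":0,"wz":0},{"tx":0,"ty":0,"tz":0,"wx":0,"wy":0,"wz":0}]' | tail -5
python3 - <<'E'
from h import *
F=[]
for i in range(12):
    f=viewer.grab_frame('scene');s=readout.get_state();F.append(s['contact_force'])
M=R.from_quat(s['orientation']).as_matrix()
d=np.mean(F,0)-[0,0,-1.9]
print('contact F tool',(d@M).round(2),'z',M[:,2].round(3))
print('spot in tool',((np.array([614.6,-158.1,82.2])-s['tool_pos'])@M).round(1),s['time_s'])
cv2.imwrite('pics/s6.png',cv2.resize(f['color'][150:270,130:250,::-1],(600,600),interpolation=cv2.INTER_CUBIC))
E
```

```text
tool_pos: [587.2, -162.6, 139.6]
orientation: [-0.08, 0.972, 0.018, 0.222]
contact_force: [-2.2, -0.8, 2.0]
opening: 23.5
finger_force: 30.0
contact F tool [-0.31 -0.19 -4.12] z [ 0.429  0.071 -0.9  ]
spot in tool [-0.  -0.1 63.7] 18.475
```

View pics/s6.png

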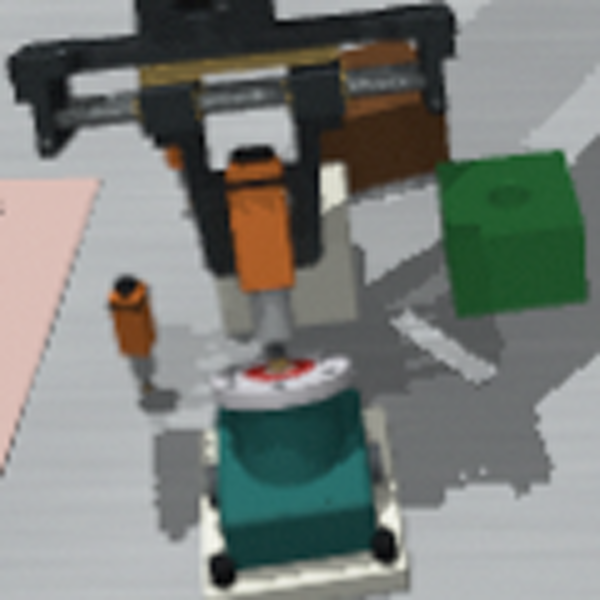

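The tip sits in the middle of the red ring (277,365). The tool is square to the face, pressing at about 4.1 N, roughly halfway. Handing in.

```bash
python3 -c "from rig import order; print(order.job_done())"
```

```text
the job is handed in; nothing more can be done
None
```

The job is handed in at about 18.5 s of the 58 s allowed: I zeroed the probe upright on the brass disc for over a second, and it is now held inside the red ring, square to the face, with the tip pressed in about halfway (about 4 N by the wrist force, with noise of around 0.5 N).

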